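# Stack the clamp tote on the vial tote without nesting it

## Robot

A 6-joint arm with a two-finger parallel gripper is mounted at the origin on a cart in front of the work surface, level with it; the furniture and walls round the work are solid. World frame = base frame: x ahead of the robot, y to its left, z up, the work surface at z = 0. Lengths are in m, angles in rad, forces in N, time in s.
With the tool pointing down it reaches from about 0.225 to 0.875 m from the base axis. Payload 3.4 kg.
Tool frame: the origin (TCP) lies at the very end of the fingers, on their centre line; the grasp point (between the pads) lies behind it (manip.grasp_offset is the z of the grasp point in the tool frame, in m); z points along the fingers, y is the line along which they close (so a half turn about z gives the same grasp; the last joint's range is limited). The gripper opens to 85 mm and grips with 20 to 120 N. Pads are 22 mm wide; open, the fingers measure 114 mm over their backs; the gripper's body (76 mm by 85 mm) begins 54 mm behind the grasp point. The pads swing forward as they close: fully open they stand 13 mm farther back than shut.
Start: joints at [-1.322, 0.276, 1.505, -0, 1.361, -0.121], TCP at [0.208, -0.536, 0.231] pointing down, gripper open.
Joint ranges: [-2.89, 2.89], [-0.75, 2.08], [0.22, 2.7], [-1.18, 4.32], [0.11, 2.71], [-2.7, 2.7]. Speed limits (rad/s): [2.57, 2.57, 3.14, 3.14, 3.14, 3.14].

## Interface

Orientations are given as a unit quaternion [w, x, y, z].
In Python, from rig import manip gives the robot as it stands.
- The arm moves only by the shell command python3 -m pendant 'ROWS' [FORCE]. ROWS is JSON, a list of rows, each an object of numbers: "dx", "dy", "dz": the shift along the tool's x, y, z in m; "rx", "ry", "rz": the turn, a rotation vector about the tool's x, y, z in degrees; "hand": the finger opening in m, from 0 to 0.0854. In form: [{"dx": .., "dy": .., "dz": .., "rx": .., "ry": .., "rz": .., "hand": ..}, ...]. A call has 1 to 12 rows; each row shifts and turns the commanded pose from where the row before left it, along the tool's axes as they then stand; what a row does not reach is not made up. A row lasts 1/12 s, in which the tool goes at most 41.7 mm and 7.16 degrees, less where a joint would pass 70% of its speed; a pose out of reach is approached as far as the arm can. A call is refused whole if a number of a shift passes 0.0417 or a number of a turn 7.16, either way. A call with a gripper value outside its range is refused whole. The fingers move at their own pace and stop on an object; FORCE is the grip in N (left out, the last holds). Time passes only in rows, so rows that do not move let the fingers close. It gives the time, the measured TCP pose, the force, the opening and the grip force at its end, in the units of the state.
- manip.get_state(): the state, without advancing time (a new reading comes with each control period).
- manip.get_image(name): name is "side" or "top" or "wrist"; returns a dict with "frame" (400x640x3 uint8, red, green, blue), "fx", "fy", "cx", "cy" (pixels), "distortion" ([k1, k2, p1, p2, k3] as OpenCV has them; the pictures are not rectified), "position" and "attitude" of the camera in the world; the wrist camera has in their place "mount" (4x4, takes a point from camera to tool coordinates, whose origin is the TCP and whose axes are the flange's). Camera axes: x right, y up, looking along -z (the intrinsics and any distortion apply to the point x, -y, -z); pixel columns grow to the right and rows downward; lengths in m; the calibration is good to about 2 mm. A picture is of the moment at which its call begins: read the wrist's pose just before it. There is no depth.
- manip.sign_off(): hands the job in; it is judged then, once.
The state is a dict: "clock": time; "qpos": joint angles; "qd": joint speeds; "effort": joint torques, N m; "position": TCP position; "ee_rot": TCP orientation; "contact_force": force on the tool from outside, world axes, zero at the start; "moment": the same for the moment, N m; "width": finger opening in m; "gripper_force": force on a finger pad.
Only numpy, scipy, OpenCV 4.12 (cv2) and the standard library are available. Lean on these libraries where they do the work, as an engineer would, in place of code of your own. Each camera call takes 0.05 s, during which the arm holds its last target. There are 200 camera calls.

## Task

Stack the blue tote with the clamp and clip on top of the blue tote of glass vials. As it stands it would nest and come down on the glass, so turn it end for end (yellow ends opposite), set it on the rim rails a little short, and slide it home with its toes under the bridges until all four feet drop into their pockets, locked and level. Keep the contents in both totes, the vials upright and untouched by the upper tote, do not shove the loaded tote along the bench, and leave everything else where it is.

Things in the scene. Friction and masses are not known exactly. Their poses are not given: they have to be found in the camera images.
- tote_low: The LOADED blue stack-and-nest tote, 170 (x) x 114 (y) x 81 mm high, ~0.6 kg with its four glass vials (tops 61 mm above its underside). Loose; with the other tote on top it slips on the bench at roughly 4 to 7 N. Origin: centre of the underside; z up, x along its length, -x = FRONT (yellow end). Yellow end towards the robot. Both blue totes are the same moulding.
- tote_up: The blue tote to put on top, ~0.3 kg with a clamp and a clip on its floor. Same moulding and frame as tote_low: origin at the centre of the underside, -x = yellow front. Starts left of it on the bench, facing about the same way (the nesting way). Too wide to grasp across; one long side can be pinched by its rim rail. Floor top z 4.5 mm.
- low_front (a point): Middle of the edge of tote_low's yellow front end: x -85, y 0, z 60 mm in its frame. End walls are low (z 60) and lean outward going up.
- up_front (a point): Middle of the edge of tote_up's yellow front end: x -85, y 0, z 60 mm in its frame.
- up_back (a point): Middle of the outer edge of tote_up's plain end: x 85, y 0, z 57 mm in its frame; the edge (z 53 to 60, 112 mm wide) is the outermost part of that end, a good place to push.
- up_rim_left (a point): Middle of tote_up's rim rail on its +y side: x -4, y 49, z 70 mm in its frame. Each rail is a bar 16 mm thick (y 41 to 57, either side), from z 58 up to its flat top at z 70, with an outer lip (y 52 to 57) up to z 76. Inner face upright z 58 to 70, outer z 58 to 76; below z 58 the walls lean inward. Pinched here the tote droops a little.
- up_rim_right (a point): The same on its -y side: x -4, y -49, z 70 mm in its frame.
- up_toe (a point): Tip of one of tote_up's two toes: x -72, y 43, z 2.5 mm in its frame. Four feet stand under the long sides (y 36 to 50 either side, 5 mm high): the front pair from x -72 to -56, of which -72 to -62 is a low toe pointing to -x; the other pair from x 12 to 24.
- low_channel (a point): An open channel in tote_low's rails: x -64, y 47, z 70 mm in its frame. Channels cut through both rails at x -75 to -53 and x 9 to 27; the feet of a tote facing the same way fall through them, so that it nests, down on to the vials.
- low_pocket (a point): A pocket in tote_low's rails: x -18, y 46, z 66 mm in its frame. Each rail has two pockets, 4 mm deep (floor z 66), at x -26 to -10 and x 54 to 74. The feet of a tote turned end for end fit all four, with 2 mm play.
- low_bridge (a point): A bridge over tote_low's rear pocket: x 70, y 50, z 81.5 mm (its top). On both sides: x 65.5 to 75, y 43 to 57, underside z 77.5. The upper tote's toes must slide under the bridges, so it cannot be put straight down into place.
- low_short (a point): Where tote_up's origin should be when first set on the rail flats, turned: x -20, y 0, z 70 mm in tote_low's frame; -26 to -13 is safe in x, +-2 mm in y (the lips guide it). From there it slides to +x of tote_low; sliding takes about 1 to 4 N.
- low_seat (a point): Where tote_up's origin ends, feet in the pockets: x 0, y 0, z 66 mm in tote_low's frame. The feet drop 4 mm and stop against the pocket ends, so pushing further meets firm resistance and shoves tote_low along.
- clamp: Metal flange clamp, 54x74x14 mm, loose inside tote_up; origin at the centre of its underside.
- clip: White plastic joint clip, 38x43x17 mm, loose inside tote_up; origin at the centre of its underside.
- vial_1: Glass sample vial with white cap, 28 mm diameter, 57 mm high, standing loose on the floor of tote_low; origin at the centre of its underside, z up along it.
- vial_2: Glass sample vial with white cap, 28 mm diameter, 57 mm high, standing loose on the floor of tote_low; origin at the centre of its underside, z up along it.
- vial_3: Glass sample vial with white cap, 28 mm diameter, 57 mm high, standing loose on the floor of tote_low; origin at the centre of its underside, z up along it.
- vial_4: Glass sample vial with white cap, 28 mm diameter, 57 mm high, standing loose on the floor of tote_low; origin at the centre of its underside, z up along it.
- spares: Bystander: two grey spare totes nested together, 170x114x115 mm, fixed, at the right front of the bench; origin: centre of the underside. Fixed equipment: a blue jack with a flask behind them (x over 0.53 m, y under -0.15 m, up to 0.3 m high) and a black controller with a smaller jack and flask behind tote_up (x over 0.57 m, y 0.15 to 0.36 m); turn the tote on the robot's side of these.
- bottle: Bystander: amber screw-cap bottle, 46 mm diameter, 93 mm high, behind the totes; origin at the centre of its underside.
- flask: Bystander: conical glass flask, 64 mm diameter, 105 mm high, behind the totes; origin at the centre of its underside.
Mind the look-alikes: they are no part of the job. Several things have the shape of the clamp; the one meant has the colours described above.

How it is judged:
By the outcome, as a careful person would: the job done as asked, in the order asked, and still so for the second after the job is handed in, with the robot touching nothing.
It also fails if it takes over 70 s, if anything falls off the work surface, if the arm or the gripper's body presses on something with over 40 N, if the wrist force passes 120 N, or if a joint passes its speed limit or range.

## Working session

There is one attempt and no reset: what is moved stays moved. The work goes in short steps, Python scripts to look and compute and a shell command to move; the robot and the scene stay as the last step left them, time stands still between calls to the robot, and variables do not carry over. Pictures are saved under pics/ and viewed, at most 10 in all, crops included, and the job is handed in when it is done.

```bash
mkdir -p pics; ls
cat > h.py <<'E'
import numpy as np, cv2
from rig import manip
from scipy.spatial.transform import Rotation as R
def rot(q): return R.from_quat([q[1],q[2],q[3],q[0]]).as_matrix()
def grab(name,fn=None):
    s=manip.get_state(); im=manip.get_image(name)
    if 'mount' in im:
        T=np.eye(4);T[:3,:3]=rot(s['ee_rot']);T[:3,3]=s['position'];C=T@np.array(im['mount'])
    else:
        C=np.eye(4);a=np.array(im['attitude']);C[:3,:3]=rot(a) if a.size==4 else a.reshape(3,3);C[:3,3]=im['position']
    im['C']=C
    if fn: cv2.imwrite('pics/'+fn,im['frame'][:,:,::-1])
    np.save('pics/'+name+'.npy',im,allow_pickle=True)
    return im
def load(name): return np.load('pics/'+name+'.npy',allow_pickle=True).item()
def K(im): return np.array([[im['fx'],0,im['cx']],[0,im['fy'],im['cy']],[0,0,1.]])
def ray(im,px):
    p=cv2.undistortPoints(np.array(px,float).reshape(-1,1,2),K(im),np.array(im['distortion'],float)).reshape(-1,2)
    d=np.c_[p[:,0],-p[:,1],-np.ones(len(p))]@im['C'][:3,:3].T
    return im['C'][:3,3],d
def plane(im,px,z):
    o,d=ray(im,px); return o+d*((z-o[2])/d[:,2])[:,None]
def proj(im,P):
    p=(np.atleast_2d(P)-im['C'][:3,3])@im['C'][:3,:3]
    p=p*[1,-1,-1]
    return cv2.projectPoints(p,np.zeros(3),np.zeros(3),K(im),np.array(im['distortion'],float))[0].reshape(-1,2)
def st():
    s=manip.get_state();print(s['clock'],np.round(s['position'],4),np.round(rot(s['ee_rot']),3).tolist(),np.round(s['contact_force'],2),s['width'],s['gripper_force'],np.round(s['qpos'],2))
E
python3 - <<'E'
from h import *
a=grab('top','top1.png');b=grab('side','side1.png');c=grab('wrist')
print(a['C'],b['C'],c['mount'],a['distortion'],manip.grasp_offset);st()
E
```

```text
pics
[[-0.01036608  0.99386544 -0.11010917  0.43743013]
 [-0.99975989 -0.00817519  0.02033028  0.02743344]
 [ 0.0193054   0.11029348  0.99371155  1.32563178]
 [ 0.          0.          0.          1.        ]] [[-0.9993105   0.00753209 -0.03635653  0.51212225]
 [-0.03255018 -0.64878237  0.76027753  0.78323101]
 [-0.017861    0.76093673  0.64858021  0.71330627]
 [ 0.          0.          0.          1.        ]] [[-1.53301769e-03  9.57899122e-01  2.87100891e-01  7.24208295e-02]
 [ 9.99998354e-01  1.74705585e-03 -4.89333572e-04  6.41230083e-04]
 [-9.70313492e-04  2.87099669e-01 -9.57900224e-01 -1.42784486e-01]
 [ 0.00000000e+00  0.00000000e+00  0.00000000e+00  1.00000000e+00]] [-0.05833996  0.          0.          0.          0.        ] -0.0187
0.15 [ 0.2077 -0.5358  0.2306] [[0.932, 0.361, -0.0], [0.361, -0.932, 0.001], [0.0, -0.001, -1.0]] [-0.61 -0.44 -0.17] 0.08541242233172795 0.0 [-1.32  0.28  1.51  0.    1.36 -0.12]
```

View pics/top1.png

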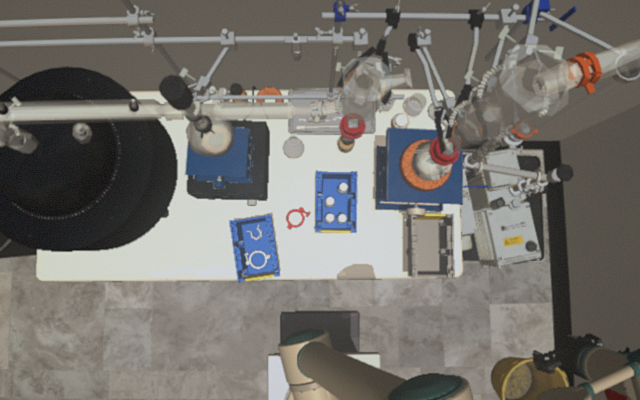

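View pics/side1.png

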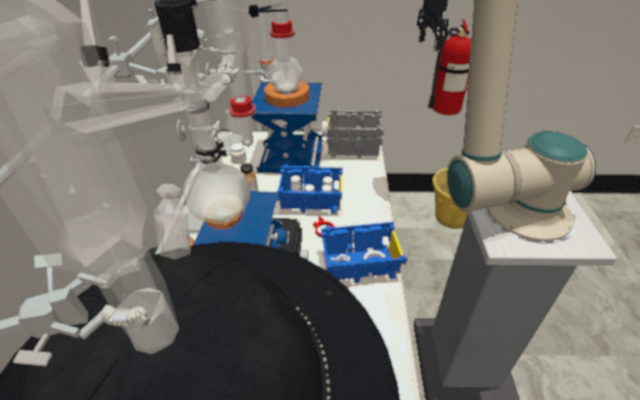

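The top picture shows tote_up (clamp and clip inside) at about (255,247), with its yellow end towards the robot. tote_low with four vials is at about (336,201), and a red look-alike clamp lies between them at (297,217). The side view agrees.

Run:
```python
from h import *
a=load('top');f=a['frame'];hsv=cv2.cvtColor(f,cv2.COLOR_RGB2HSV)
m=cv2.inRange(hsv,(100,120,60),(125,255,255));m=cv2.morphologyEx(m,cv2.MORPH_CLOSE,np.ones((7,7)))
for c in cv2.findContours(m,cv2.RETR_EXTERNAL,cv2.CHAIN_APPROX_NONE)[0]:
    if cv2.contourArea(c)>600:
        r=cv2.minAreaRect(c);b=cv2.boxPoints(r);print(np.round(r[0]),plane(a,b,.073)[:,:2].round(3).tolist(),plane(a,[r[0]],.073).round(3))
```

```text
[254. 248.] [[0.526, 0.257], [0.541, 0.146], [0.378, 0.121], [0.363, 0.231]] [[0.451 0.188 0.073]]
[336. 202.] [[0.659, 0.019], [0.658, -0.09], [0.494, -0.087], [0.495, 0.02]] [[ 0.576 -0.034  0.073]]
[451. 189.] [[0.573, -0.254], [0.714, -0.391], [0.646, -0.461], [0.507, -0.323]] [[ 0.609 -0.357  0.073]]
[216. 164.] [[0.73, 0.38], [0.731, 0.214], [0.639, 0.211], [0.637, 0.376]] [[0.684 0.295 0.073]]
```

```bash
python3 -m pendant '[{"dx":0.01,"dy":-0.01,"dz":-0.01},{"dx":0.026,"dy":-0.026,"dz":-0.012},{"dx":0.026,"dy":-0.026,"dz":-0.012},{"dx":0.026,"dy":-0.026,"dz":-0.012},{"dx":0.026,"dy":-0.026,"dz":-0.012},{"dx":0.026,"dy":-0.026,"dz":-0.012},{"dx":0.026,"dy":-0.026,"dz":-0.012},{"dx":0.026,"dy":-0.026,"dz":-0.012},{"dx":0.026,"dy":-0.026,"dz":-0.012},{"dx":0.026,"dy":-0.026,"dz":-0.012},{"dx":0.026,"dy":-0.026,"dz":-0.012},{"dx":0.026,"dy":-0.026,"dz":-0.01}]'
python3 -m pendant '[{"rz":-6},{"rz":-7},{"rz":-7},{"rz":-7},{"rz":-7},{"rz":-7},{"rz":-7},{"rz":-7},{"rz":-7},{"rz":-7},{"rz":-7},{"rz":-7}]'
python3 -m pendant '[{"rz":-7},{"rz":-7},{"rz":-7},{"rz":-7},{"rz":-7},{"rz":-7},{"rz":-7},{"rz":-7},{"rz":-7},{"rz":-7},{"rz":-6},{"rz":-6}]'
cat >> h.py <<'E'
def go(target,yaw=None):
    s=manip.get_state();M=rot(s['ee_rot']);d=M.T@(np.array(target)-s['position'])
    y=np.degrees(np.arctan2(M[1,0],M[0,0]));print('tool delta mm',(1e3*d).round(1),'norm',1e3*np.linalg.norm(d),'yaw now',y.round(2),'tilt',M[:2,2].round(4), '' if yaw is None else 'rz %.2f'%((y-yaw+180)%360-180))
E
python3 -c "
from h import *
st();go([.45,.16,.26],189);go([.55,-.03,.26],180)"
```

```text
0.15 [ 0.2077 -0.5358  0.2306] [[0.932, 0.361, -0.0], [0.361, -0.932, 0.001], [0.0, -0.001, -1.0]] [-0.61 -0.44 -0.17] 0.08541242233172795 0.0 [-1.32  0.28  1.51  0.    1.36 -0.12]
tool delta mm [ 477.4 -561.2  -28.5] norm 737.3274801156642 yaw now 21.19 tilt [-0.0003  0.0013] rz -167.81
tool delta mm [ 501.9 -347.9  -28.8] norm 611.4049195839214 yaw now 21.19 tilt [-0.0003  0.0013] rz -158.81invalid input
invalid input
invalid input
```

```bash
python3 -m pendant --help; python3 -m pendant '[{"dx":0.01,"dy":-0.01,"dz":-0.01,"rx":0,"ry":0,"rz":0,"hand":0.085}]'; python3 -m pendant '[{"dx":0.01,"dy":-0.01,"dz":-0.01,"rx":0,"ry":0,"rz":0}]'
```

```text
clock: 0.23
position: [0.2125, -0.5236, 0.239]
ee_rot: [-0.002, 0.983, 0.183, -0.001]
contact_force: [0.1, -1.0, -0.3]
width: 0.0851
gripper_force: 0.0invalid input: not JSON, or not a number
invalid input
```

```bash
python3 -m pendant '[{"dx":0.026,"dy":-0.026,"dz":-0.01,"rx":0,"ry":0,"rz":0,"hand":0.085},{"dx":0.028,"dy":-0.028,"dz":-0.01,"rx":0,"ry":0,"rz":0,"hand":0.085},{"dx":0.028,"dy":-0.028,"dz":-0.01,"rx":0,"ry":0,"rz":0,"hand":0.085},{"dx":0.028,"dy":-0.028,"dz":-0.01,"rx":0,"ry":0,"rz":0,"hand":0.085},{"dx":0.028,"dy":-0.028,"dz":-0.01,"rx":0,"ry":0,"rz":0,"hand":0.085},{"dx":0.028,"dy":-0.028,"dz":-0.01,"rx":0,"ry":0,"rz":0,"hand":0.085},{"dx":0.028,"dy":-0.028,"dz":-0.01,"rx":0,"ry":0,"rz":0,"hand":0.085},{"dx":0.028,"dy":-0.028,"dz":-0.01,"rx":0,"ry":0,"rz":0,"hand":0.085},{"dx":0.028,"dy":-0.028,"dz":-0.01,"rx":0,"ry":0,"rz":0,"hand":0.085},{"dx":0.028,"dy":-0.028,"dz":-0.01,"rx":0,"ry":0,"rz":0,"hand":0.085},{"dx":0.028,"dy":-0.028,"dz":-0.01,"rx":0,"ry":0,"rz":0,"hand":0.085},{"dx":0.026,"dy":-0.026,"dz":-0.005,"rx":0,"ry":0,"rz":0,"hand":0.085}]' >/dev/null
python3 -m pendant '[{"dx":0,"dy":0,"dz":0,"rx":0,"ry":0,"rz":-6,"hand":0.085},{"dx":0,"dy":0,"dz":0,"rx":0,"ry":0,"rz":-7,"hand":0.085},{"dx":0,"dy":0,"dz":0,"rx":0,"ry":0,"rz":-7,"hand":0.085},{"dx":0,"dy":0,"dz":0,"rx":0,"ry":0,"rz":-7,"hand":0.085},{"dx":0,"dy":0,"dz":0,"rx":0,"ry":0,"rz":-7,"hand":0.085},{"dx":0,"dy":0,"dz":0,"rx":0,"ry":0,"rz":-7,"hand":0.085},{"dx":0,"dy":0,"dz":0,"rx":0,"ry":0,"rz":-7,"hand":0.085},{"dx":0,"dy":0,"dz":0,"rx":0,"ry":0,"rz":-7,"hand":0.085},{"dx":0,"dy":0,"dz":0,"rx":0,"ry":0,"rz":-7,"hand":0.085},{"dx":0,"dy":0,"dz":0,"rx":0,"ry":0,"rz":-7,"hand":0.085},{"dx":0,"dy":0,"dz":0,"rx":0,"ry":0,"rz":-7,"hand":0.085},{"dx":0,"dy":0,"dz":0,"rx":0,"ry":0,"rz":-7,"hand":0.085}]' >/dev/null
python3 -m pendant '[{"dx":0,"dy":0,"dz":0,"rx":0,"ry":0,"rz":-7,"hand":0.085},{"dx":0,"dy":0,"dz":0,"rx":0,"ry":0,"rz":-7,"hand":0.085},{"dx":0,"dy":0,"dz":0,"rx":0,"ry":0,"rz":-7,"hand":0.085},{"dx":0,"dy":0,"dz":0,"rx":0,"ry":0,"rz":-7,"hand":0.085},{"dx":0,"dy":0,"dz":0,"rx":0,"ry":0,"rz":-7,"hand":0.085},{"dx":0,"dy":0,"dz":0,"rx":0,"ry":0,"rz":-7,"hand":0.085},{"dx":0,"dy":0,"dz":0,"rx":0,"ry":0,"rz":-7,"hand":0.085},{"dx":0,"dy":0,"dz":0,"rx":0,"ry":0,"rz":-7,"hand":0.085},{"dx":0,"dy":0,"dz":0,"rx":0,"ry":0,"rz":-7,"hand":0.085},{"dx":0,"dy":0,"dz":0,"rx":0,"ry":0,"rz":-7,"hand":0.085},{"dx":0,"dy":0,"dz":0,"rx":0,"ry":0,"rz":-5,"hand":0.085},{"dx":0,"dy":0,"dz":0,"rx":0,"ry":0,"rz":0,"hand":0.085}]'
cat >> h.py <<'E'
def go(target,yaw=None):
    s=manip.get_state();M=rot(s['ee_rot']);d=M.T@(np.array(target)-s['position'])
    y=np.degrees(np.arctan2(M[1,0],M[0,0]));print('tool delta mm',(1e3*d).round(1),'norm',1e3*np.linalg.norm(d),'yaw now',y.round(2),'tilt',M[:2,2].round(4), '' if yaw is None else 'rz %.2f'%((y-yaw+180)%360-180))
E
python3 -c "
from h import *
st();go([.45,.16,.26],189);go([.54,-.03,.28],180)"
```

```text
clock: 3.23
position: [0.4024, -0.0928, 0.3567]
ee_rot: [0.0, 0.006, 1.0, 0.0]
contact_force: [0.2, -0.4, 0.5]
width: 0.0853
gripper_force: 0.0
3.2333 [ 0.4024 -0.0928  0.3567] [[-1.0, 0.012, 0.0], [0.012, 1.0, 0.0], [-0.0, 0.0, -1.0]] [ 0.22 -0.39  0.54] 0.08532763204893029 0.0 [-0.4  -0.03  1.56  0.    1.61 -1.95]
tool delta mm [-44.4 253.4  96.8] norm 274.872933208749 yaw now 179.29 tilt [0.0002 0.0002] rz -9.71
tool delta mm [-136.8   64.5   76.8] norm 169.6027230688365 yaw now 179.29 tilt [0.0002 0.0002] rz -0.71
```

```bash
python3 -m pendant '[{"dx":-0.02,"dy":0.009,"dz":0.008,"rx":0,"ry":0,"rz":0,"hand":0.085},{"dx":-0.029,"dy":0.014,"dz":0.017,"rx":0,"ry":0,"rz":0,"hand":0.085},{"dx":-0.029,"dy":0.014,"dz":0.017,"rx":0,"ry":0,"rz":0,"hand":0.085},{"dx":-0.029,"dy":0.014,"dz":0.017,"rx":0,"ry":0,"rz":0,"hand":0.085},{"dx":-0.02,"dy":0.009,"dz":0.01,"rx":0,"ry":0,"rz":0,"hand":0.085},{"dx":-0.01,"dy":0.005,"dz":0.008,"rx":0,"ry":0,"rz":0,"hand":0.085},{"dx":0,"dy":0,"dz":0,"rx":0,"ry":0,"rz":0,"hand":0.085},{"dx":0,"dy":0,"dz":0,"rx":0,"ry":0,"rz":0,"hand":0.085}]'
python3 -c "
from h import *
grab('wrist','w1.png')"
```

```text
clock: 3.9
position: [0.5401, -0.0305, 0.2792]
ee_rot: [-0.001, 0.007, 1.0, -0.0]
contact_force: [-0.3, 0.5, 0.1]
width: 0.0849
gripper_force: 0.0
```

View pics/w1.png

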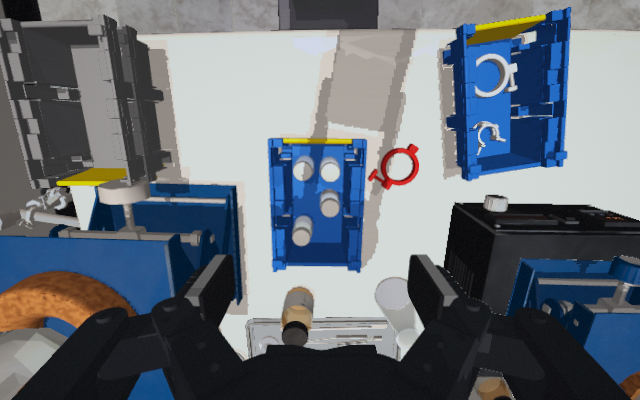

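The wrist view shows tote_low at columns 268–366 and rows 138–272, with its yellow edge at the top and four capped vials. tote_up is at columns 445–572, with the white clamp at (490,75) and the clip at (488,135). The bench between them holds the red look-alike at (400,165).

```bash
cat >> h.py <<'E'
def masks(im):
    hsv=cv2.cvtColor(im['frame'],cv2.COLOR_RGB2HSV)
    return cv2.inRange(hsv,(100,130,40),(125,255,255)),cv2.inRange(hsv,(22,130,80),(35,255,255))
def fit(P):
    P=np.array(P);k=np.ones(len(P),bool)
    for _ in range(6):
        c=np.polyfit(P[k,0],P[k,1],1);r=P[:,1]-np.polyval(c,P[:,0]);k=abs(r)<max(.0008,1.5*np.std(r[k]))
    return c,k.sum(),r[k].std()
def tote(im,roi,zlip=.076,zy=.060,n=1):
    x0,y0,x1,y1=roi;b,y=masks(im);b=b[y0:y1,x0:x1];y=y[y0:y1,x0:x1]
    L=[];Rr=[]
    for r in range(b.shape[0]):
        c=np.flatnonzero(b[r])
        if len(c)>30: L.append((c[0]+x0-.5,r+y0));Rr.append((c[-1]+x0+.5,r+y0))
    out=[]
    for E in (L,Rr):
        W=plane(im,E,zlip)[:,:2];print('edge y',W[::8].round(4).tolist());out.append(fit(W))
    print(out)
    Y=[]
    for c in range(y.shape[1]):
        r=np.flatnonzero(y[:,c])
        if len(r): Y.append((c+x0,r[0]+y0-.5))
    W=plane(im,Y,zy)[:,:2]; fy=fit(W[:,::-1]); print('yellow',W[::8].round(4).tolist(),fy)
    return out,fy
E
python3 -c "
from h import *
im=load('wrist');print(im['C'][:3,3],im['fx'])
tote(im,(255,125,380,290))
go([.43,.17,.28],189)"
```

```text
[ 0.4672264  -0.0301925   0.42208776] 298.21297284900436
edge y [[0.4973, -0.0923], [0.5064, -0.0918], [0.5156, -0.0924], [0.525, -0.093], [0.5345, -0.0924], [0.5441, -0.093], [0.5539, -0.0937], [0.5639, -0.0931], [0.574, -0.0937], [0.5843, -0.0944], [0.5947, -0.0938], [0.6053, -0.0945], [0.6161, -0.0952], [0.6271, -0.0946], [0.6383, -0.0953], [0.6496, -0.0961]]
edge y [[0.4991, 0.021], [0.5082, 0.02], [0.5174, 0.0203], [0.5267, 0.0193], [0.5362, 0.0196], [0.5459, 0.0198], [0.5557, 0.0189], [0.5656, 0.0191], [0.5757, 0.0181], [0.586, 0.0184], [0.5964, 0.0186], [0.607, 0.0177], [0.6178, 0.0179], [0.6288, 0.0169], [0.6399, 0.0172], [0.6513, 0.0174]]
[(array([-0.02563786, -0.07897896]), np.int64(122), np.float64(0.00034962253722726594)), (array([-0.02434597,  0.03264887]), np.int64(122), np.float64(0.0003645328945174846))]
yellow [[0.4914, -0.0762], [0.4915, -0.0667], [0.4917, -0.0572], [0.493, -0.0477], [0.4932, -0.0382], [0.4933, -0.0286], [0.4935, -0.0191], [0.4936, -0.0096], [0.4938, -0.0001]] (array([0.02554117, 0.49394973]), np.int64(66), np.float64(0.00033270369279798283))
tool delta mm [ 1.130e+02  1.992e+02 -1.000e-01] norm 229.0287794585148 yaw now 179.15 tilt [-0.0005 -0.0007] rz -9.85
```

```bash
python3 -m pendant '[{"dx":-0.010,"dy":0.01,"dz":0,"rx":0,"ry":0,"rz":5,"hand":0.085},{"dx":-0.014,"dy":0.01,"dz":0,"rx":0,"ry":0,"rz":7,"hand":0.085},{"dx":-0.014,"dy":0.005,"dz":0,"rx":0,"ry":0,"rz":7,"hand":0.085},{"dx":0,"dy":0,"dz":0,"rx":0,"ry":0,"rz":7,"hand":0.085},{"dx":0,"dy":0,"dz":0,"rx":0,"ry":0,"rz":7,"hand":0.085},{"dx":0,"dy":0,"dz":0,"rx":0,"ry":0,"rz":7,"hand":0.085},{"dx":0,"dy":0,"dz":0,"rx":0,"ry":0,"rz":7,"hand":0.085},{"dx":0,"dy":0,"dz":0,"rx":0,"ry":0,"rz":7,"hand":0.085},{"dx":0,"dy":0,"dz":0,"rx":0,"ry":0,"rz":7,"hand":0.085},{"dx":0,"dy":0,"dz":0,"rx":0,"ry":0,"rz":7,"hand":0.085},{"dx":0,"dy":0,"dz":0,"rx":0,"ry":0,"rz":7,"hand":0.085},{"dx":0,"dy":0,"dz":0,"rx":0,"ry":0,"rz":7,"hand":0.085}]' >/dev/null
python3 -m pendant '[{"dx":0,"dy":0,"dz":0,"rx":0,"ry":0,"rz":6,"hand":0.085},{"dx":0,"dy":0,"dz":0,"rx":0,"ry":0,"rz":3,"hand":0.085},{"dx":0,"dy":0,"dz":0,"rx":0,"ry":0,"rz":0,"hand":0.085},{"dx":0,"dy":0,"dz":0,"rx":0,"ry":0,"rz":0,"hand":0.085}]'
python3 -c "
from h import *
im=grab('wrist','w2.png');st();print(proj(im,[[.493,-.037,.06],[.6,-.095,.076],[.6,.02,.076],[.66,-.04,.07]]))"
```

```text
clock: 5.28
position: [0.5801, -0.0112, 0.2808]
ee_rot: [0.001, 0.718, 0.696, 0.0]
contact_force: [-0.6, 0.5, 0.0]
width: 0.0851
gripper_force: 0.0
5.3333 [ 0.5803 -0.0111  0.2805] [[0.031, 1.0, 0.002], [1.0, -0.031, -0.001], [-0.0, 0.002, -1.0]] [ 0.97 -0.33  0.26] 0.08497437874171959 0.0 [-0.14  0.26  1.41 -0.    1.47 -0.11]
[[252.80382849 197.55375833]
 [338.7959795  242.29232118]
 [337.2131886  150.76585918]
 [386.47424128 197.68027792]]
```

View pics/w2.png

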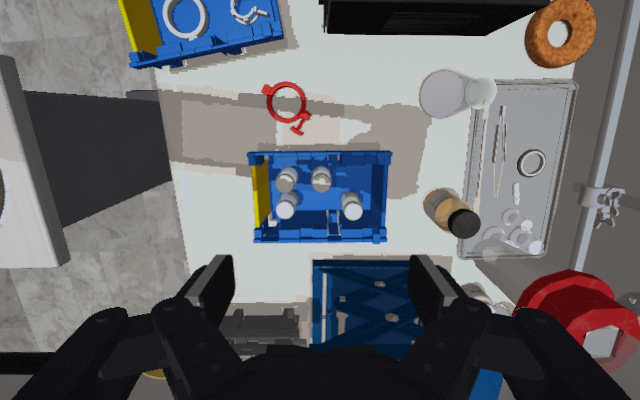

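tote_low is at columns 248–391 and rows 150–242, with the yellow end on the left at about column 253. Its edges are clean.

```bash
python3 -c "
from h import *
im=load('wrist');b,y=masks(im);x0,y0,x1,y1=235,140,402,252
T=[];B=[]
for c in range(x0,x1):
    r=np.flatnonzero(b[y0:y1,c])
    if len(r)>30: T.append((c,r[0]+y0-.5));B.append((c,r[-1]+y0+.5))
t=fit(plane(im,T,.076)[:,:2]);bb=fit(plane(im,B,.076)[:,:2]);print(t,bb)
Y=[]
for r in range(y0,y1):
    c=np.flatnonzero(y[r,x0:x1])
    if len(c)>3: Y.append((c[0]+x0-.5,r))
W=plane(im,Y,.06)[:,:2];f=fit(W[:,::-1]);print(f)
sl=-.0252;cy=(np.polyval(t[0],.56)+np.polyval(bb[0],.56))/2; print('centre y at .56',cy,'view1',(np.polyval([-.02563786,-.07897896],.56)+np.polyval([-.02434597,.03264887],.56))/2)
print('front x at y -.037',np.polyval(f[0],-.037),'view1',np.polyval([.02554117,.49394973],-.037))
go([.43,.17,.28],189)
"
```

```text
(array([-0.02380903,  0.03441666]), np.int64(118), np.float64(0.0003279306284131167)) (array([-0.02524064, -0.07887576]), np.int64(113), np.float64(0.0004117373141574645))
(array([0.0255773 , 0.49434853]), np.int64(59), np.float64(0.0003963918808017144))
centre y at .56 -0.035963458375632314 view1 -0.037160517399999995
front x at y -.037 0.49340217117140206 view1 0.49300470670999996
tool delta mm [ 176.3 -155.9    0.2] norm 235.29844951852147 yaw now 88.2 tilt [ 0.0015 -0.0005] rz -100.80
```

```bash
python3 -m pendant '[{"dx":0.012,"dy":-0.011,"dz":0,"rx":0,"ry":0,"rz":0,"hand":0.085},{"dx":0.026,"dy":-0.023,"dz":0,"rx":0,"ry":0,"rz":0,"hand":0.085},{"dx":0.026,"dy":-0.023,"dz":0,"rx":0,"ry":0,"rz":0,"hand":0.085},{"dx":0.026,"dy":-0.023,"dz":0,"rx":0,"ry":0,"rz":0,"hand":0.085},{"dx":0.026,"dy":-0.023,"dz":0,"rx":0,"ry":0,"rz":0,"hand":0.085},{"dx":0.026,"dy":-0.023,"dz":0,"rx":0,"ry":0,"rz":0,"hand":0.085},{"dx":0.026,"dy":-0.023,"dz":0,"rx":0,"ry":0,"rz":0,"hand":0.085},{"dx":0.020,"dy":-0.020,"dz":0,"rx":0,"ry":0,"rz":-3,"hand":0.085},{"dx":0,"dy":0,"dz":0,"rx":0,"ry":0,"rz":-7,"hand":0.085},{"dx":0,"dy":0,"dz":0,"rx":0,"ry":0,"rz":-7,"hand":0.085},{"dx":0,"dy":0,"dz":0,"rx":0,"ry":0,"rz":-7,"hand":0.085},{"dx":0,"dy":0,"dz":0,"rx":0,"ry":0,"rz":-7,"hand":0.085}]' >/dev/null
python3 -m pendant '[{"dx":0,"dy":0,"dz":0,"rx":0,"ry":0,"rz":-7,"hand":0.085},{"dx":0,"dy":0,"dz":0,"rx":0,"ry":0,"rz":-7,"hand":0.085},{"dx":0,"dy":0,"dz":0,"rx":0,"ry":0,"rz":-7,"hand":0.085},{"dx":0,"dy":0,"dz":0,"rx":0,"ry":0,"rz":-7,"hand":0.085},{"dx":0,"dy":0,"dz":0,"rx":0,"ry":0,"rz":-7,"hand":0.085},{"dx":0,"dy":0,"dz":0,"rx":0,"ry":0,"rz":-7,"hand":0.085},{"dx":0,"dy":0,"dz":0,"rx":0,"ry":0,"rz":-7,"hand":0.085},{"dx":0,"dy":0,"dz":0,"rx":0,"ry":0,"rz":-7,"hand":0.085},{"dx":0,"dy":0,"dz":0,"rx":0,"ry":0,"rz":-7,"hand":0.085},{"dx":0,"dy":0,"dz":0,"rx":0,"ry":0,"rz":-7,"hand":0.085},{"dx":0,"dy":0,"dz":0,"rx":0,"ry":0,"rz":0,"hand":0.06},{"dx":0,"dy":0,"dz":0,"rx":0,"ry":0,"rz":0,"hand":0.06}]'
python3 -c "
from h import *
im=grab('wrist','w3.png');st();print(proj(im,[[.37,.175,.06],[.526,.257,.076],[.541,.146,.076],[.378,.121,.076],[.363,.231,.076]]).round())
b,y=masks(im)
ok=cv2.connectedComponentsWithStats(y);print(ok[2],ok[3])"
```

```text
clock: 7.33
position: [0.417, 0.183, 0.2794]
ee_rot: [-0.0, -0.079, 0.997, 0.0]
contact_force: [0.0, 0.4, 0.1]
width: 0.0639
gripper_force: 0.0
7.3833 [0.4172 0.1829 0.2794] [[-0.988, -0.157, -0.0], [-0.157, 0.988, 0.0], [-0.0, 0.0, -1.0]] [-0.63 -1.25 -0.22] 0.06023401595525086 0.0 [ 0.26  0.07  1.65  0.    1.42 -1.47]
[[321. 138.]
 [365. 270.]
 [279. 268.]
 [274. 138.]
 [371. 140.]]
[[     0      0    640    400 255123]
 [   287    136     69      6    344]
 [    12    197     10      5     29]
 [   113    199     73     18    502]
 [   190    209      1      1      1]
 [   192    208      1      1      1]] [[319.86605285 199.56694614]
 [321.06395349 138.02325581]
 [ 15.         198.62068966]
 [150.49800797 207.61952191]
 [190.         209.        ]
 [192.         208.        ]]
```

View pics/w3.png

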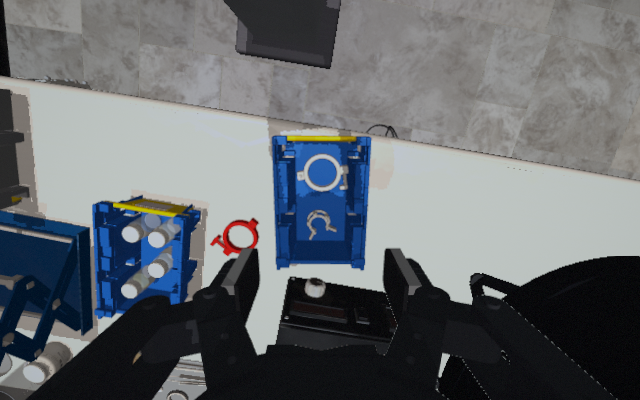

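tote_up is squarely in view at columns 272–370 and rows 135–270, with the yellow edge at the top, and the clamp and clip inside.

```bash
python3 -c "
from h import *
im=load('wrist')
(l,r),f=tote(im,(262,125,382,270))
s=manip.get_state();M=rot(s['ee_rot'])
c=(l[0]+r[0])/2;th=np.arctan(c[0]);x=.45
for _ in range(9):
    y=np.polyval(c,x); x=np.polyval(f[0],y)
u=np.array([np.cos(th),np.sin(th)]);v=np.array([-u[1],u[0]])
b=M[:2,:2]@[.0008,-.0004]
o=np.array([x,y])-b+.085*u
g=o-.004*u-.049*v
print('origin',o,'yaw',np.degrees(th),'grasp',g)
go([*g,.28],np.degrees(th)+180)
"
```

```text
edge y [[0.3815, 0.1191], [0.3904, 0.1212], [0.3995, 0.1223], [0.4088, 0.1233], [0.418, 0.1255], [0.4275, 0.1266], [0.4373, 0.1277], [0.4469, 0.13], [0.4569, 0.1311], [0.4671, 0.1322], [0.4774, 0.1334], [0.4878, 0.1358], [0.4985, 0.137], [0.5093, 0.1382], [0.5202, 0.1407], [0.5316, 0.1407]]
edge y [[0.3639, 0.2307], [0.3728, 0.2326], [0.382, 0.2333], [0.3913, 0.234], [0.4006, 0.2359], [0.41, 0.2378], [0.4197, 0.2386], [0.4294, 0.2406], [0.4395, 0.2414], [0.4495, 0.2434], [0.4599, 0.2443], [0.4703, 0.2464], [0.4808, 0.2485], [0.4917, 0.2494], [0.5026, 0.2516], [0.5137, 0.2539]]
[(array([0.14967262, 0.06250276]), np.int64(117), np.float64(0.00036691974214940286)), (array([0.14726512, 0.17704072]), np.int64(118), np.float64(0.00037128459793509265))]
yellow [[0.374, 0.1342], [0.3725, 0.1436], [0.371, 0.153], [0.3696, 0.1624], [0.3681, 0.1718], [0.3666, 0.1812], [0.3651, 0.1906], [0.3636, 0.1999], [0.3621, 0.2093]] (array([-0.15779099,  0.39517429]), np.int64(67), np.float64(7.883907233178358e-06))
origin [0.45246763 0.18736204] yaw 8.444949328352871 grasp [0.45570709 0.13830589]
tool delta mm [-31.  -50.1  -0.6] norm 58.97219621159431 yaw now -170.95 tilt [-0.      0.0001] rz 0.61
```

```bash
python3 -m pendant '[{"dx":-0.01,"dy":-0.016,"dz":0,"rx":0,"ry":0,"rz":0.5,"hand":0.06},{"dx":-0.011,"dy":-0.018,"dz":0.005,"rx":0,"ry":0,"rz":0,"hand":0.06},{"dx":-0.01,"dy":-0.016,"dz":0.02,"rx":0,"ry":0,"rz":0,"hand":0.06},{"dx":0,"dy":0,"dz":0.03,"rx":0,"ry":0,"rz":0,"hand":0.06},{"dx":0,"dy":0,"dz":0.03,"rx":0,"ry":0,"rz":0,"hand":0.06},{"dx":0,"dy":0,"dz":0.03,"rx":0,"ry":0,"rz":0,"hand":0.06},{"dx":0,"dy":0,"dz":0.03,"rx":0,"ry":0,"rz":0,"hand":0.06},{"dx":0,"dy":0,"dz":0.025,"rx":0,"ry":0,"rz":0,"hand":0.06},{"dx":0,"dy":0,"dz":0.02,"rx":0,"ry":0,"rz":0,"hand":0.05},{"dx":0,"dy":0,"dz":0.01,"rx":0,"ry":0,"rz":0,"hand":0.045},{"dx":0,"dy":0,"dz":0,"rx":0,"ry":0,"rz":0,"hand":0.04},{"dx":0,"dy":0,"dz":0,"rx":0,"ry":0,"rz":0,"hand":0.04}]'
python3 -c "
from h import *
go([.4557,.1383,.0565],188.5);grab('side','s2.png')"
```

```text
clock: 8.38
position: [0.4559, 0.1382, 0.0791]
ee_rot: [-0.001, -0.075, 0.997, -0.0]
contact_force: [-0.3, 0.1, 0.2]
width: 0.0399
gripper_force: 0.0
tool delta mm [ 0.1  0.2 22.6] norm 22.572024527640377 yaw now -171.39 tilt [-0.0011 -0.0002] rz 0.11
```

```bash
python3 -m pendant '[{"dx":0,"dy":0,"dz":0.01,"rx":0,"ry":0,"rz":0,"hand":0.04},{"dx":0,"dy":0,"dz":0.008,"rx":0,"ry":0,"rz":0,"hand":0.04},{"dx":0,"dy":0,"dz":0.0045,"rx":0,"ry":0,"rz":0,"hand":0.04},{"dx":0,"dy":0,"dz":0,"rx":0,"ry":0,"rz":0,"hand":0.03},{"dx":0,"dy":0,"dz":0,"rx":0,"ry":0,"rz":0,"hand":0.025},{"dx":0,"dy":0,"dz":0,"rx":0,"ry":0,"rz":0,"hand":0.02},{"dx":0,"dy":0,"dz":0,"rx":0,"ry":0,"rz":0,"hand":0.015},{"dx":0,"dy":0,"dz":0,"rx":0,"ry":0,"rz":0,"hand":0.005},{"dx":0,"dy":0,"dz":0,"rx":0,"ry":0,"rz":0,"hand":0},{"dx":0,"dy":0,"dz":0,"rx":0,"ry":0,"rz":0,"hand":0}]' 60
python3 -c "
from h import *
st();grab('side','s3.png')"
```

```text
clock: 9.27
position: [0.4566, 0.1387, 0.0575]
ee_rot: [0.001, -0.075, 0.997, 0.001]
contact_force: [-1.1, 2.8, 5.0]
width: 0.0147
gripper_force: 59.0
9.2667 [0.4566 0.1387 0.0575] [[-0.989, -0.15, 0.001], [-0.15, 0.989, 0.001], [-0.001, 0.001, -1.0]] [-1.09  2.75  5.01] 0.014734170011781353 58.96051224308849 [ 0.15  0.3   1.96  0.    0.87 -1.57]
```

View pics/s3.png

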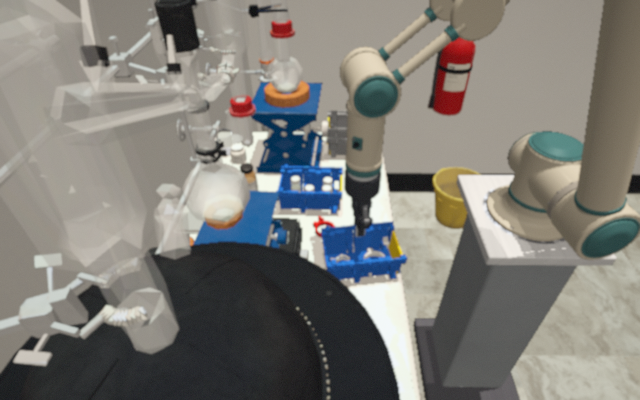

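```bash
python3 -m pendant '[{"dx":0,"dy":0,"dz":0,"rx":0,"ry":0,"rz":0,"hand":0},{"dx":0,"dy":0,"dz":-0.003,"rx":0,"ry":0,"rz":0,"hand":0},{"dx":0,"dy":0,"dz":-0.005,"rx":0,"ry":0,"rz":0,"hand":0},{"dx":0,"dy":0,"dz":-0.007,"rx":0,"ry":0,"rz":0,"hand":0},{"dx":0,"dy":0,"dz":-0.008,"rx":0,"ry":0,"rz":0,"hand":0},{"dx":0,"dy":0,"dz":-0.007,"rx":0,"ry":0,"rz":0,"hand":0},{"dx":0,"dy":0,"dz":-0.005,"rx":0,"ry":0,"rz":0,"hand":0},{"dx":0,"dy":0,"dz":-0.002,"rx":0,"ry":0,"rz":0,"hand":0},{"dx":0,"dy":0,"dz":0,"rx":0,"ry":0,"rz":0,"hand":0}]' 80
python3 -c "
from h import *
st();print(manip.get_state()['moment']);grab('side','s4.png')
f=load('side')['frame'][200:300,280:440,::-1];cv2.imwrite('pics/s4c.png',cv2.resize(f,None,fx=4,fy=4))"
```

```text
clock: 10.07
position: [0.4567, 0.1382, 0.0945]
ee_rot: [0.001, -0.076, 0.997, -0.0]
contact_force: [0.8, -0.4, -3.0]
width: 0.0138
gripper_force: 78.4
10.0667 [0.4567 0.1382 0.0945] [[-0.989, -0.151, 0.002], [-0.151, 0.989, 0.0], [-0.002, -0.0, -1.0]] [ 0.79 -0.42 -2.99] 0.013792217987020428 78.3818822982721 [ 0.15  0.25  1.92 -0.    0.97 -1.57]
[-0.12205491 -0.02714367 -0.05652737]
```

View pics/s4c.png

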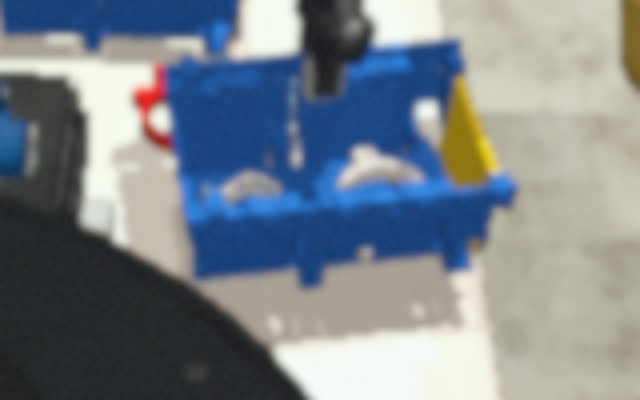

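The tote hangs from the pinched rail with the clamp and clip still inside. The near (+y) side is drooping slightly, so I'll measure that.

```bash
python3 -c "
from h import *
im=load('side');A=cv2.cvtColor(cv2.imread('pics/s3.png'),cv2.COLOR_BGR2GRAY);B=cv2.cvtColor(cv2.imread('pics/s4.png'),cv2.COLOR_BGR2GRAY)
th=np.radians(8.6);u=np.array([np.cos(th),np.sin(th)]);v=np.array([-u[1],u[0]]);g=np.array([.4567,.1386]);o=g+.004*u+.049*v
for x,y,z in [(-40,57,.06),(-10,57,.06),(40,57,.06),(-20,45,.068)]:
    P=np.array([*(o+x/1e3*u+y/1e3*v),z]);p=proj(im,P)[0];q=proj(im,P+[0,0,.037])[0]
    c=np.round(p).astype(int);h=14
    T=A[c[1]-10:c[1]+11,c[0]-h:c[0]+h+1];y0=c[1]-35;x0=c[0]-32
    S=cv2.resize(B[y0:y0+65,x0:x0+75],None,fx=8,fy=8,interpolation=cv2.INTER_CUBIC);T8=cv2.resize(T,None,fx=8,fy=8,interpolation=cv2.INTER_CUBIC)
    r=cv2.matchTemplate(S,T8,cv2.TM_CCOEFF_NORMED);_,m,_,l=cv2.minMaxLoc(r)
    d=np.array(l)/8+[x0,y0]-[c[0]-h,c[1]-10]
    print(p.round(1),'pred shift',(q-p).round(2),'obs',d,m.round(3),'px per mm z',((q-p)/37).round(3))
"
```

```text
Traceback (most recent call last):
AttributeError: 'float' object has no attribute 'round'
```

```bash
python3 -c "
from h import *
im=load('side');A=cv2.cvtColor(cv2.imread('pics/s3.png'),cv2.COLOR_BGR2GRAY);B=cv2.cvtColor(cv2.imread('pics/s4.png'),cv2.COLOR_BGR2GRAY)
th=np.radians(8.6);u=np.array([np.cos(th),np.sin(th)]);v=np.array([-u[1],u[0]]);g=np.array([.4567,.1386]);o=g+.004*u+.049*v
for x,y,z in [(-60,57,.06),(-30,57,.06),(0,57,.06),(60,57,.06),(-20,45,.068)]:
    P=np.array([*(o+x/1e3*u+y/1e3*v),z]);p=proj(im,P)[0];q=proj(im,P+[0,0,.037])[0]
    c=np.round(p).astype(int);h=14
    T=A[c[1]-10:c[1]+11,c[0]-h:c[0]+h+1];y0=c[1]-35;x0=c[0]-32
    S=cv2.resize(B[y0:y0+65,x0:x0+75],None,fx=8,fy=8,interpolation=cv2.INTER_CUBIC);T8=cv2.resize(T,None,fx=8,fy=8,interpolation=cv2.INTER_CUBIC)
    r=cv2.matchTemplate(S,T8,cv2.TM_CCOEFF_NORMED);_,m,_,l=cv2.minMaxLoc(r)
    d=np.array(l)/8+[x0,y0]-[c[0]-h,c[1]-10]
    print(p.round(1),'pred shift',(q-p).round(2),'obs',d,m,'px per mm z',((q-p)/37).round(3))
"
```

```text
[393.8 264. ] pred shift [  1.87 -11.68] obs [  1.625 -11.25 ] 0.9767791032791138 px per mm z [ 0.05  -0.316]
[380.  265.5] pred shift [  1.46 -11.67] obs [  1.125 -11.   ] 0.9464766979217529 px per mm z [ 0.039 -0.315]
[366. 267.] pred shift [  1.05 -11.66] obs [  1.125 -11.   ] 0.934333324432373 px per mm z [ 0.028 -0.315]
[337.8 269.9] pred shift [  0.21 -11.64] obs [ 24.5 -14. ] 0.7917442321777344 px per mm z [ 0.006 -0.315]
[374.3 259.2] pred shift [  1.29 -11.82] obs [  1.125 -11.5  ] 0.9679257273674011 px per mm z [ 0.035 -0.319]
```

```bash
python3 -m pendant '[{"dx":0.002,"dy":0,"dz":-0.005,"rx":0,"ry":0,"rz":0,"hand":0},{"dx":0.005,"dy":0,"dz":-0.012,"rx":0,"ry":0,"rz":0,"hand":0},{"dx":0.009,"dy":0,"dz":-0.018,"rx":0,"ry":0,"rz":0,"hand":0},{"dx":0.01,"dy":0,"dz":-0.02,"rx":0,"ry":0,"rz":0,"hand":0},{"dx":0.01,"dy":0,"dz":-0.02,"rx":0,"ry":0,"rz":0,"hand":0},{"dx":0.01,"dy":0,"dz":-0.02,"rx":0,"ry":0,"rz":0,"hand":0},{"dx":0.01,"dy":0,"dz":-0.02,"rx":0,"ry":0,"rz":0,"hand":0},{"dx":0.007,"dy":0,"dz":-0.015,"rx":0,"ry":0,"rz":0,"hand":0},{"dx":0.004,"dy":0,"dz":-0.01,"rx":0,"ry":0,"rz":0,"hand":0},{"dx":0,"dy":0,"dz":0,"rx":0,"ry":0,"rz":2,"hand":0},{"dx":0,"dy":0,"dz":0,"rx":0,"ry":0,"rz":4,"hand":0},{"dx":0,"dy":0,"dz":0,"rx":0,"ry":0,"rz":6,"hand":0}]'
python3 -m pendant '[{"dx":0,"dy":0,"dz":0,"rx":0,"ry":0,"rz":6,"hand":0},{"dx":0,"dy":0,"dz":0,"rx":0,"ry":0,"rz":6,"hand":0},{"dx":0,"dy":0,"dz":0,"rx":0,"ry":0,"rz":6,"hand":0},{"dx":0,"dy":0,"dz":0,"rx":0,"ry":0,"rz":6,"hand":0},{"dx":0,"dy":0,"dz":0,"rx":0,"ry":0,"rz":6,"hand":0},{"dx":0,"dy":0,"dz":0,"rx":0,"ry":0,"rz":6,"hand":0},{"dx":0,"dy":0,"dz":0,"rx":0,"ry":0,"rz":6,"hand":0},{"dx":0,"dy":0,"dz":0,"rx":0,"ry":0,"rz":6,"hand":0},{"dx":0,"dy":0,"dz":0,"rx":0,"ry":0,"rz":6,"hand":0},{"dx":0,"dy":0,"dz":0,"rx":0,"ry":0,"rz":6,"hand":0},{"dx":0,"dy":0,"dz":0,"rx":0,"ry":0,"rz":6,"hand":0},{"dx":0,"dy":0,"dz":0,"rx":0,"ry":0,"rz":6,"hand":0}]'
python3 -m pendant '[{"dx":0,"dy":0,"dz":0,"rx":0,"ry":0,"rz":6,"hand":0},{"dx":0,"dy":0,"dz":0,"rx":0,"ry":0,"rz":6,"hand":0},{"dx":0,"dy":0,"dz":0,"rx":0,"ry":0,"rz":6,"hand":0},{"dx":0,"dy":0,"dz":0,"rx":0,"ry":0,"rz":6,"hand":0},{"dx":0,"dy":0,"dz":0,"rx":0,"ry":0,"rz":6,"hand":0},{"dx":0,"dy":0,"dz":0,"rx":0,"ry":0,"rz":6,"hand":0},{"dx":0,"dy":0,"dz":0,"rx":0,"ry":0,"rz":6,"hand":0},{"dx":0,"dy":0,"dz":0,"rx":0,"ry":0,"rz":6,"hand":0},{"dx":0,"dy":0,"dz":0,"rx":0,"ry":0,"rz":6,"hand":0},{"dx":0,"dy":0,"dz":0,"rx":0,"ry":0,"rz":6,"hand":0},{"dx":0,"dy":0,"dz":0,"rx":0,"ry":0,"rz":6,"hand":0},{"dx":0,"dy":0,"dz":0,"rx":0,"ry":0,"rz":6,"hand":0}]'
python3 -m pendant '[{"dx":0,"dy":0,"dz":0,"rx":0,"ry":0,"rz":6,"hand":0},{"dx":0,"dy":0,"dz":0,"rx":0,"ry":0,"rz":6,"hand":0},{"dx":0,"dy":0,"dz":0,"rx":0,"ry":0,"rz":6,"hand":0},{"dx":0,"dy":0,"dz":0,"rx":0,"ry":0,"rz":6,"hand":0},{"dx":0,"dy":0,"dz":0,"rx":0,"ry":0,"rz":5,"hand":0},{"dx":0,"dy":0,"dz":0,"rx":0,"ry":0,"rz":3,"hand":0},{"dx":0,"dy":0,"dz":0,"rx":0,"ry":0,"rz":2,"hand":0},{"dx":0,"dy":0,"dz":0,"rx":-0.5,"ry":0,"rz":0,"hand":0},{"dx":0,"dy":0,"dz":0,"rx":-0.5,"ry":0,"rz":0,"hand":0},{"dx":0,"dy":0,"dz":0,"rx":0,"ry":0,"rz":0,"hand":0}]'
python3 -c "
from h import *
u=np.array([np.cos(np.radians(-1.42)),np.sin(np.radians(-1.42))]);v=np.array([-u[1],u[0]]);o=np.array([.5788,-.0372])-.020*u
t=o+.004*u+.049*v;print(t);st();go([*t,.235],-1.42)
im=grab('wrist','w5.png');grab('top','t5.png')"
```

```text
clock: 11.12
position: [0.3893, 0.1279, 0.2339]
ee_rot: [-0.0, 0.031, 1.0, -0.0]
contact_force: [-0.3, -0.5, -2.9]
width: 0.0137
gripper_force: 78.8
clock: 12.12
position: [0.3891, 0.1279, 0.2335]
ee_rot: [-0.001, 0.613, 0.79, -0.001]
contact_force: [0.6, -0.1, -1.7]
width: 0.014
gripper_force: 78.7
clock: 13.12
position: [0.3891, 0.1281, 0.2335]
ee_rot: [-0.0, 0.96, 0.279, -0.001]
contact_force: [-0.3, 0.5, -3.5]
width: 0.0138
gripper_force: 78.7
clock: 13.95
position: [0.3897, 0.1283, 0.2337]
ee_rot: [0.009, 1.0, -0.011, -0.0]
contact_force: [0.1, 0.0, -2.7]
width: 0.014
gripper_force: 78.7
[0.56401919 0.01218145]
13.95 [0.3897 0.1283 0.2337] [[1.0, -0.022, -0.001], [-0.022, -1.0, -0.018], [-0.0, 0.018, -1.0]] [ 0.08  0.04 -2.7 ] 0.014042434152467642 78.72455570613965 [ 0.16  0.03  1.81 -0.02  1.31  1.76]
tool delta mm [176.8 112.3   0.6] norm 209.44952633269241 yaw now -1.25 tilt [-0.0008 -0.0178] rz 0.17
```

View pics/w5.png

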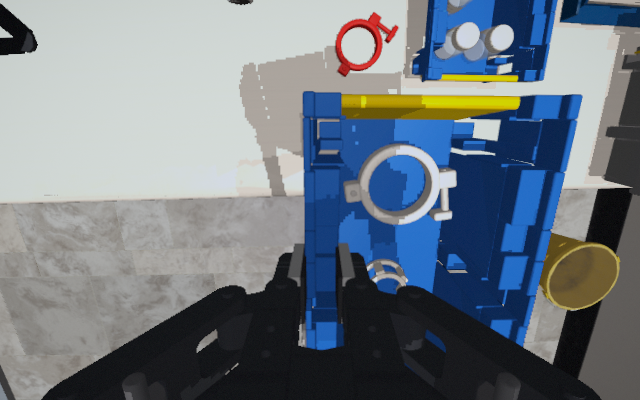

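The wrist view shows the held tote turned round: yellow end ahead at rows 94–117, left rail at columns 303–340, and the clamp and clip inside. tote_low's yellow edge is at the top, about (480,77). I'll measure the held tote's pose relative to the tool.

```bash
python3 -c "
from h import *
im=load('wrist');s=manip.get_state();b,y=masks(im)
Y=[]
for c in range(345,515,2):
    r=np.flatnonzero(y[88:125,c]);
    if len(r): Y.append((c,88+r[0]-.5))
W=plane(im,Y,s['position'][2]+.003)[:,:2];f=fit(W[:,::-1]);print('yellow',f,'x ahead of tcp at y-.049', np.polyval(f[0],s['position'][1]-.049)-s['position'][0])
L=[]
for r in range(100,250,2):
    c=np.flatnonzero(b[r,285:330]);
    if len(c): L.append((285+c[0]-.5,r))
W=plane(im,L,s['position'][2]+.019)[:,:2];f=fit(W);print('left lip',f,'y off tcp',np.polyval(f[0],s['position'][0])-s['position'][1])
Rr=[]
for r in range(110,250,2):
    c=np.flatnonzero(b[r,440:600]);
    if len(c): Rr.append((440+c[-1]+.5,r))
for dz in (.015,.019,.023):
  W=plane(im,Rr,s['position'][2]+dz)[:,:2];f=fit(W);print('right lip',f,'y off tcp',np.polyval(f[0],s['position'][0])-s['position'][1])
"
```

```text
yellow (array([0.02508229, 0.46806102]), np.int64(85), np.float64(0.00014118500096371375)) x ahead of tcp at y-.049 0.08020972697106893
left lip (array([-0.02389366,  0.1444127 ]), np.int64(75), np.float64(0.00016148015233396465)) y off tcp 0.00687358583583203
right lip (array([-0.02624768,  0.02873342]), np.int64(67), np.float64(0.00016892621865730452)) y off tcp -0.10972338118947357
right lip (array([-0.02709496,  0.03261716]), np.int64(68), np.float64(0.00018985227707413323)) y off tcp -0.10616994034509797
right lip (array([-0.02709496,  0.03612265]), np.int64(68), np.float64(0.0001837126123954334)) y off tcp -0.10266444835087069
```

```bash
python3 -m pendant '[{"dx":0.004,"dy":0.003,"dz":0,"rx":0,"ry":0,"rz":0,"hand":0},{"dx":0.01,"dy":0.006,"dz":0,"rx":0,"ry":0,"rz":0,"hand":0},{"dx":0.018,"dy":0.011,"dz":0,"rx":0,"ry":0,"rz":0,"hand":0},{"dx":0.022,"dy":0.014,"dz":0,"rx":0,"ry":0,"rz":0,"hand":0},{"dx":0.022,"dy":0.014,"dz":0,"rx":0,"ry":0,"rz":0,"hand":0},{"dx":0.022,"dy":0.014,"dz":0,"rx":0,"ry":0,"rz":0,"hand":0},{"dx":0.022,"dy":0.014,"dz":0,"rx":0,"ry":0,"rz":0,"hand":0},{"dx":0.022,"dy":0.014,"dz":0,"rx":0,"ry":0,"rz":0,"hand":0},{"dx":0.018,"dy":0.011,"dz":0,"rx":0,"ry":0,"rz":0,"hand":0},{"dx":0.012,"dy":0.008,"dz":0,"rx":0,"ry":0,"rz":0,"hand":0},{"dx":0.005,"dy":0.003,"dz":0,"rx":0,"ry":0,"rz":0,"hand":0},{"dx":0,"dy":0,"dz":0,"rx":0,"ry":0,"rz":0,"hand":0}]'
python3 -m pendant '[{"dx":0,"dy":0,"dz":0,"rx":0,"ry":0,"rz":0,"hand":0},{"dx":0,"dy":0,"dz":0,"rx":0,"ry":0,"rz":0,"hand":0}]'>/dev/null
python3 -c "
from h import *
go([.565,.0129,.145],-1.42);go([.565,.0129,.130],-1.42)"
```

```text
clock: 15.05
position: [0.5653, 0.011, 0.2351]
ee_rot: [0.009, 1.0, -0.012, -0.0]
contact_force: [-0.1, 0.2, -3.0]
width: 0.014
gripper_force: 78.7
tool delta mm [ 1.9 -1.8 90.7] norm 90.70407254114414 yaw now -1.28 tilt [-0.0017 -0.0169] rz 0.14
tool delta mm [  1.9  -2.  105.7] norm 105.70147263972596 yaw now -1.28 tilt [-0.0017 -0.0169] rz 0.14
```

```bash
python3 -m pendant '[{"dx":0.0005,"dy":-0.0005,"dz":0.005,"rx":0,"ry":0,"rz":0.1,"hand":0},{"dx":0.0005,"dy":-0.0005,"dz":0.012,"rx":0,"ry":0,"rz":0,"hand":0},{"dx":0.0005,"dy":-0.0005,"dz":0.016,"rx":0,"ry":0,"rz":0,"hand":0},{"dx":0,"dy":-0.0003,"dz":0.016,"rx":0,"ry":0,"rz":0,"hand":0},{"dx":0,"dy":0,"dz":0.016,"rx":0,"ry":0,"rz":0,"hand":0},{"dx":0,"dy":0,"dz":0.012,"rx":0,"ry":0,"rz":0,"hand":0},{"dx":0,"dy":0,"dz":0.006,"rx":0,"ry":0,"rz":0,"hand":0},{"dx":0,"dy":0,"dz":0,"rx":0,"ry":0,"rz":0,"hand":0},{"dx":0,"dy":0,"dz":0,"rx":0,"ry":0,"rz":0,"hand":0}]'
python3 -c "
from h import *
st();go([.565,.0129,.130],-1.42);im=grab('wrist','w6.png');grab('side','s6.png')
a=cv2.imread('pics/s6.png')[130:230,250:370];cv2.imwrite('pics/s6c.png',cv2.resize(a,None,fx=6,fy=6,interpolation=cv2.INTER_CUBIC))"
```

```text
clock: 15.97
position: [0.5657, 0.0127, 0.153]
ee_rot: [0.009, 1.0, -0.012, 0.0]
contact_force: [-0.3, -0.4, -3.0]
width: 0.0135
gripper_force: 78.7
15.9667 [0.5657 0.0127 0.153 ] [[1.0, -0.024, -0.0], [-0.024, -1.0, -0.017], [0.0, 0.017, -1.0]] [-0.25 -0.38 -2.99] 0.013539782395782551 78.70051711332053 [-0.09  0.32  1.65 -0.02  1.17  1.51]
tool delta mm [-0.7 -0.6 23. ] norm 23.013791545948955 yaw now -1.38 tilt [-0.0002 -0.0175] rz 0.04
```

View pics/s6c.png

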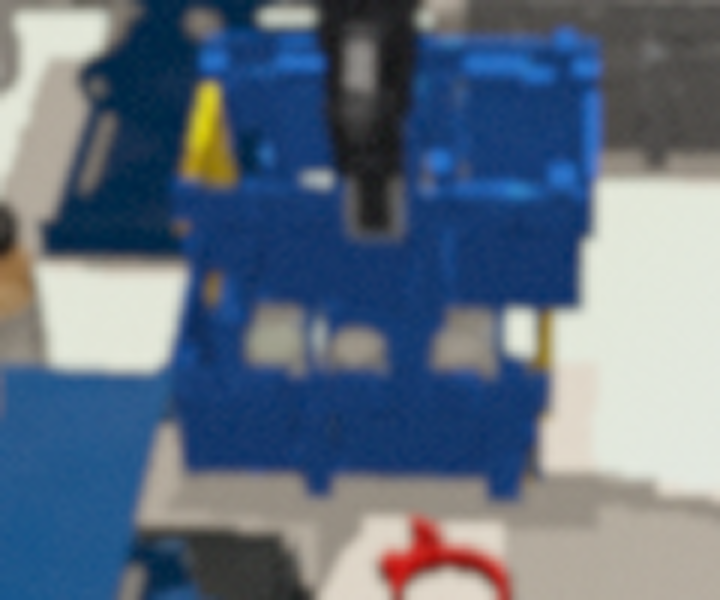

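The turned tote hangs level above tote_low, yellow end away from the robot, short towards the robot, with the vials standing below. I'll lower it gently.

```bash
python3 -m pendant '[{"dx":-0.0005,"dy":-0.0005,"dz":0.005,"rx":0,"ry":0,"rz":0,"hand":0},{"dx":0,"dy":0,"dz":0.007,"rx":0,"ry":0,"rz":0,"hand":0},{"dx":0,"dy":0,"dz":0.005,"rx":0,"ry":0,"rz":0,"hand":0},{"dx":0,"dy":0,"dz":0.003,"rx":0,"ry":0,"rz":0,"hand":0},{"dx":0,"dy":0,"dz":0,"rx":0,"ry":0,"rz":0,"hand":0}]'
python3 -m pendant '[{"dx":0,"dy":0,"dz":0.0015,"rx":0,"ry":0,"rz":0,"hand":0},{"dx":0,"dy":0,"dz":0.0015,"rx":0,"ry":0,"rz":0,"hand":0},{"dx":0,"dy":0,"dz":0,"rx":0,"ry":0,"rz":0,"hand":0}]'
python3 -c "
from h import *
go([.565,.0129,.127],-1.42)"
```

```text
clock: 16.48
position: [0.5646, 0.0125, 0.1316]
ee_rot: [0.009, 1.0, -0.012, -0.001]
contact_force: [0.2, -0.1, -2.1]
width: 0.0138
gripper_force: 78.7
clock: 16.73
position: [0.5654, 0.0124, 0.1295]
ee_rot: [0.009, 1.0, -0.012, -0.0]
contact_force: [-0.7, 0.2, -3.1]
width: 0.0137
gripper_force: 78.7
tool delta mm [-0.4 -0.5  2.5] norm 2.61021454981165 yaw now -1.42 tilt [-0.0005 -0.0175] rz 0.00
```

```bash
python3 -m pendant '[{"dx":0,"dy":0,"dz":0.001,"rx":0,"ry":0,"rz":0,"hand":0},{"dx":0,"dy":0,"dz":0.001,"rx":0,"ry":0,"rz":0,"hand":0},{"dx":0,"dy":0,"dz":0,"rx":0,"ry":0,"rz":0,"hand":0},{"dx":0,"dy":0,"dz":0,"rx":0,"ry":0,"rz":0,"hand":0}]'
python3 -m pendant '[{"dx":0,"dy":0,"dz":0.001,"rx":0,"ry":0,"rz":0,"hand":0},{"dx":0,"dy":0,"dz":0,"rx":0,"ry":0,"rz":0,"hand":0},{"dx":0,"dy":0,"dz":0,"rx":0,"ry":0,"rz":0,"hand":0}]'
```

```text
clock: 17.07
position: [0.5654, 0.0124, 0.1277]
ee_rot: [0.009, 1.0, -0.012, -0.0]
contact_force: [0.3, -0.7, -2.9]
width: 0.0138
gripper_force: 78.7
clock: 17.32
position: [0.5655, 0.0124, 0.1276]
ee_rot: [0.009, 1.0, -0.012, 0.0]
contact_force: [-1.7, 0.6, 4.5]
width: 0.0139
gripper_force: 79.6
```

```bash
python3 -m pendant '[{"dx":0,"dy":0,"dz":-0.0005,"rx":0,"ry":0,"rz":0,"hand":0},{"dx":0,"dy":0,"dz":0,"rx":0,"ry":0,"rz":0,"hand":0.015},{"dx":0,"dy":0,"dz":0,"rx":0,"ry":0,"rz":0,"hand":0.018},{"dx":0,"dy":0,"dz":0,"rx":0,"ry":0,"rz":0,"hand":0.025},{"dx":0,"dy":0,"dz":0,"rx":0,"ry":0,"rz":0,"hand":0.035},{"dx":0,"dy":0,"dz":0,"rx":0,"ry":0,"rz":0,"hand":0.04},{"dx":0,"dy":0,"dz":0,"rx":0,"ry":0,"rz":0,"hand":0.04},{"dx":0,"dy":0,"dz":-0.005,"rx":0,"ry":0,"rz":0,"hand":0.04},{"dx":0,"dy":0,"dz":-0.01,"rx":0,"ry":0,"rz":0,"hand":0.04},{"dx":0,"dy":0,"dz":-0.02,"rx":0,"ry":0,"rz":0,"hand":0.04},{"dx":0,"dy":0,"dz":-0.03,"rx":0,"ry":0,"rz":0,"hand":0.04},{"dx":0,"dy":0,"dz":-0.03,"rx":0,"ry":0,"rz":0,"hand":0.04}]'
python3 -m pendant '[{"dx":-0.025,"dy":0.01,"dz":-0.015,"rx":0.5,"ry":0,"rz":0,"hand":0.02},{"dx":-0.03,"dy":0.01,"dz":0,"rx":0.5,"ry":0,"rz":0,"hand":0},{"dx":-0.03,"dy":0.01,"dz":0,"rx":0,"ry":0,"rz":0,"hand":0},{"dx":-0.03,"dy":0.01,"dz":0,"rx":0,"ry":0,"rz":0,"hand":0},{"dx":-0.03,"dy":0.005,"dz":0,"rx":0,"ry":0,"rz":0,"hand":0},{"dx":-0.02,"dy":0.004,"dz":0,"rx":0,"ry":0,"rz":0,"hand":0},{"dx":0,"dy":0,"dz":0,"rx":0,"ry":0,"rz":0,"hand":0},{"dx":0,"dy":0,"dz":0,"rx":0,"ry":0,"rz":0,"hand":0}]'
python3 -c "
from h import *
st();im=grab('wrist','w7.png');grab('side','s7.png');grab('top','t7.png')"
```

```text
clock: 18.32
position: [0.5649, 0.0141, 0.2236]
ee_rot: [0.009, 1.0, -0.012, -0.001]
contact_force: [0.9, 0.4, -0.2]
width: 0.04
gripper_force: 0.0
clock: 18.98
position: [0.3991, -0.0307, 0.2387]
ee_rot: [0.0, 1.0, -0.013, 0.002]
contact_force: [0.5, 0.9, 0.2]
width: 0.0001
gripper_force: 0.0
18.9833 [ 0.3991 -0.0307  0.2387] [[1.0, -0.026, 0.003], [-0.026, -1.0, -0.001], [0.003, 0.001, -1.0]] [0.46 0.89 0.17] 8.649391187537961e-05 0.0 [-0.25  0.    1.82  0.    1.32  1.35]
```

View pics/w7.png

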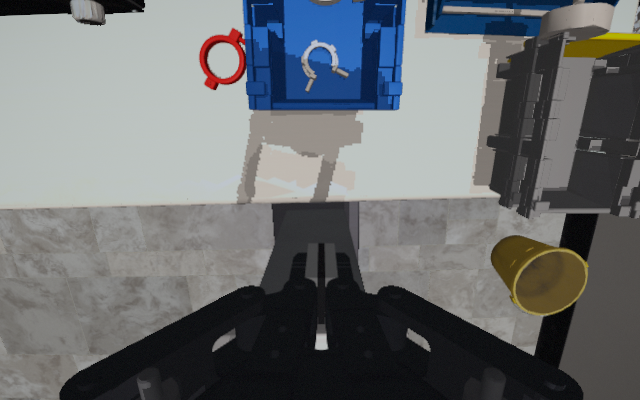

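The upper tote sits on the rails. Its plain end edge is at about row 109, columns 250–400, and the clip is visible inside. I'll measure that edge.

```bash
python3 -c "
from h import *
im=load('wrist');b,y=masks(im);s=manip.get_state()
E=[]
for c in range(255,395,2):
    r=np.flatnonzero(b[80:130,c]); E.append((c,80+r[-1]+.5))
W=plane(im,E,.127)[:,:2];f=fit(W[:,::-1]);print(f)
out=[]
for a,z,k in ((235,300,0),(340,420,-1)):
    L=[]
    for r in range(50,100,2):
        c=np.flatnonzero(b[r,a:z]); L.append((a+c[k]+(.5 if k else -.5),r))
    g=fit(plane(im,L,.146)[:,:2]);out.append(g);print(g)
cy=np.mean([np.polyval(g[0],.475) for g in out]);print('cy at .475',cy,'edge x',np.polyval(f[0],cy), 'bias corr: subtract x .0008,y +.0004')
u=np.array([np.cos(np.radians(-1.42)),np.sin(np.radians(-1.42))]);print('expected edge',np.array([.5788,-.0372])-.105*u)
go([.43,cy,.117],-1.42)"
```

```text
(array([0.02388326, 0.4772904 ]), np.int64(69), np.float64(0.0002354114972961859))
(array([-0.08266335,  0.06205101]), np.int64(22), np.float64(0.0003566908286784918))
(array([ 0.01705004, -0.10181642]), np.int64(25), np.float64(0.00044826381699410536))
cy at .475 -0.03546586525476969 edge x 0.4764433586939767 bias corr: subtract x .0008,y +.0004
expected edge [ 0.47383225 -0.03459798]
tool delta mm [ 29.2   4.  121.1] norm 124.67680451152596 yaw now -1.4 tilt [ 0.002  -0.0004] rz 0.02
```

```bash
python3 -m pendant '[{"dx":0.005,"dy":0.001,"dz":0.005,"rx":0,"ry":0,"rz":0,"hand":0},{"dx":0.008,"dy":0.001,"dz":0.015,"rx":0,"ry":0,"rz":0,"hand":0},{"dx":0.008,"dy":0.001,"dz":0.02,"rx":0,"ry":0,"rz":0,"hand":0},{"dx":0.008,"dy":0.001,"dz":0.02,"rx":0,"ry":0,"rz":0,"hand":0},{"dx":0,"dy":0,"dz":0.02,"rx":0,"ry":0,"rz":0,"hand":0},{"dx":0,"dy":0,"dz":0.02,"rx":0,"ry":0,"rz":0,"hand":0},{"dx":0,"dy":0,"dz":0.015,"rx":0,"ry":0,"rz":0,"hand":0},{"dx":0,"dy":0,"dz":0.006,"rx":0,"ry":0,"rz":0,"hand":0},{"dx":0,"dy":0,"dz":0,"rx":0,"ry":0,"rz":0,"hand":0},{"dx":0,"dy":0,"dz":0,"rx":0,"ry":0,"rz":0,"hand":0}]'
python3 -c "
from h import *
go([.46,-.0345,.117],-1.42)"
```

```text
clock: 19.97
position: [0.4289, -0.0353, 0.1163]
ee_rot: [-0.0, 1.0, -0.012, -0.0]
contact_force: [0.3, -0.2, 0.5]
width: -0.0002
gripper_force: 0.0
tool delta mm [31.  -1.6 -0.7] norm 31.08055975420451 yaw now -1.4 tilt [-0.0002  0.    ] rz 0.02
```

```bash
python3 -m pendant '[{"dx":0.005,"dy":0,"dz":0,"rx":0,"ry":0,"rz":0,"hand":0},{"dx":0.008,"dy":-0.001,"dz":0,"rx":0,"ry":0,"rz":0,"hand":0},{"dx":0.008,"dy":0,"dz":0,"rx":0,"ry":0,"rz":0,"hand":0},{"dx":0.005,"dy":0,"dz":0,"rx":0,"ry":0,"rz":0,"hand":0},{"dx":0.003,"dy":0,"dz":0,"rx":0,"ry":0,"rz":0,"hand":0},{"dx":0,"dy":0,"dz":0,"rx":0,"ry":0,"rz":0,"hand":0}]'
for i in 1 2; do python3 -m pendant '[{"dx":0.001,"dy":0,"dz":0,"rx":0,"ry":0,"rz":0,"hand":0},{"dx":0.001,"dy":0,"dz":0,"rx":0,"ry":0,"rz":0,"hand":0},{"dx":0.001,"dy":0,"dz":0,"rx":0,"ry":0,"rz":0,"hand":0}]'; done
```

```text
clock: 20.47
position: [0.4584, -0.0352, 0.1167]
ee_rot: [0.0, 1.0, -0.012, 0.001]
contact_force: [-0.1, -0.8, 0.8]
width: -0.0002
gripper_force: 0.0
clock: 20.72
position: [0.4599, -0.0351, 0.1164]
ee_rot: [0.0, 1.0, -0.012, -0.0]
contact_force: [0.1, -0.0, 1.6]
width: -0.0
gripper_force: 0.0
clock: 20.97
position: [0.4632, -0.0352, 0.1165]
ee_rot: [0.0, 1.0, -0.012, 0.0]
contact_force: [-0.3, 0.4, -0.8]
width: 0.0003
gripper_force: 0.0
```

```bash
for i in 1 2 3; do python3 -m pendant '[{"dx":0.001,"dy":0,"dz":0,"rx":0,"ry":0,"rz":0,"hand":0},{"dx":0.001,"dy":0,"dz":0,"rx":0,"ry":0,"rz":0,"hand":0},{"dx":0.001,"dy":0,"dz":0,"rx":0,"ry":0,"rz":0,"hand":0}]' | egrep 'posi|contact'; done
```

```text
position: [0.4655, -0.0352, 0.1164]
contact_force: [-2.8, -0.3, 2.3]
position: [0.4683, -0.0351, 0.1163]
contact_force: [-2.7, 0.5, 2.2]
position: [0.4723, -0.0354, 0.1164]
contact_force: [-2.5, 0.1, 1.6]
```

```bash
for i in 1 2 3; do python3 -m pendant '[{"dx":0.001,"dy":0,"dz":0,"rx":0,"ry":0,"rz":0,"hand":0},{"dx":0.001,"dy":0,"dz":0,"rx":0,"ry":0,"rz":0,"hand":0}]' | egrep 'posi|contact'; done
python3 -c "
from h import *
st();grab('side','s8.png')"
```

```text
position: [0.4742, -0.0354, 0.1164]
contact_force: [-3.6, -0.1, 2.2]
position: [0.4762, -0.0355, 0.1165]
contact_force: [-3.0, 0.3, 2.5]
position: [0.4782, -0.0355, 0.1165]
contact_force: [-3.6, 0.2, 1.5]
22.2167 [ 0.4782 -0.0355  0.1165] [[1.0, -0.025, -0.0], [-0.025, -1.0, -0.0], [-0.0, 0.0, -1.0]] [-3.56  0.19  1.51] 5.494124197546254e-05 1.7344829253852367 [-0.22  0.23  1.88 -0.    1.03  1.38]
```

Sliding at about 3 N. From here I'll go in half-millimetre steps, looking for the drop.

```bash
for i in 1 2 3 4; do python3 -m pendant '[{"dx":0.0005,"dy":0,"dz":0,"rx":0,"ry":0,"rz":0,"hand":0},{"dx":0.0005,"dy":0,"dz":0,"rx":0,"ry":0,"rz":0,"hand":0}]' | egrep 'posi|contact'; done
python3 -c "
from h import *
im=grab('side','s9.png')
A=cv2.cvtColor(cv2.imread('pics/s8.png'),cv2.COLOR_BGR2GRAY);B=cv2.cvtColor(im['frame'],cv2.COLOR_RGB2GRAY)
for P in ([.53,.019,.13],[.56,.019,.13],[.6,.019,.13],[.57,.02,.06]):
    c=proj(im,P)[0].round().astype(int);T=A[c[1]-8:c[1]+9,c[0]-12:c[0]+13];S=B[c[1]-16:c[1]+17,c[0]-24:c[0]+25]
    r=cv2.matchTemplate(cv2.resize(S,None,fx=8,fy=8,interpolation=2),cv2.resize(T,None,fx=8,fy=8,interpolation=2),5);_,m,_,l=cv2.minMaxLoc(r);print(c,np.array(l)/8-[12,8],m)"
```

```text
position: [0.4786, -0.0355, 0.1165]
contact_force: [-5.6, -0.3, 4.5]
position: [0.4806, -0.0356, 0.1165]
contact_force: [-0.3, -0.6, -0.0]
position: [0.4816, -0.0357, 0.1164]
contact_force: [-2.3, 0.7, 0.8]
position: [0.4817, -0.0357, 0.1164]
contact_force: [-4.4, 0.2, 3.7]
[327 175] [-2.125  1.5  ] 0.7289053201675415
[315 175] [-1.125  1.25 ] 0.9718618988990784
[299 175] [-1.125  1.25 ] 0.9905075430870056
[312 197] [0.375 0.5  ] 0.8844412565231323
```

The force fell to zero and the image shifted down about 1.25 px (about 4 mm), so the feet dropped in. I'll back off and check.

```bash
python3 -m pendant '[{"dx":-0.003,"dy":0,"dz":0,"rx":0,"ry":0,"rz":0,"hand":0},{"dx":-0.01,"dy":0,"dz":0,"rx":0,"ry":0,"rz":0,"hand":0},{"dx":-0.02,"dy":0,"dz":0,"rx":0,"ry":0,"rz":0,"hand":0},{"dx":-0.02,"dy":0,"dz":-0.02,"rx":0,"ry":0,"rz":0,"hand":0},{"dx":0,"dy":0,"dz":-0.03,"rx":0,"ry":0,"rz":0,"hand":0},{"dx":0,"dy":0,"dz":-0.03,"rx":0,"ry":0,"rz":0,"hand":0},{"dx":0,"dy":0,"dz":-0.03,"rx":0,"ry":0,"rz":0,"hand":0},{"dx":0,"dy":0,"dz":-0.01,"rx":0,"ry":0,"rz":0,"hand":0},{"dx":0,"dy":0,"dz":0,"rx":0,"ry":0,"rz":0,"hand":0}]'
python3 -c "
from h import *
w=grab('wrist','w10.png');s=grab('side','s10.png');t=grab('top','t10.png')
S=cv2.resize(cv2.imread('pics/s10.png')[120:230,245:365],None,fx=5,fy=5,interpolation=2)
W=cv2.resize(cv2.imread('pics/t10.png')[150:250,300:380],None,fx=5,fy=5,interpolation=2)[:,:200*2]
W=cv2.resize(W,(200,int(W.shape[0]*200/W.shape[1])));c=np.zeros((550,800,3),np.uint8);c[:,:600]=S;c[:W.shape[0],600:]=W;cv2.imwrite('pics/c10.png',c)
A=cv2.cvtColor(cv2.imread('pics/s3.png'),cv2.COLOR_BGR2GRAY)"
```

```text
clock: 23.73
position: [0.4314, -0.0348, 0.2397]
ee_rot: [0.001, 1.0, -0.012, 0.005]
contact_force: [-0.1, 0.1, 0.7]
width: 0.0001
gripper_force: 0.0
```

View pics/c10.png

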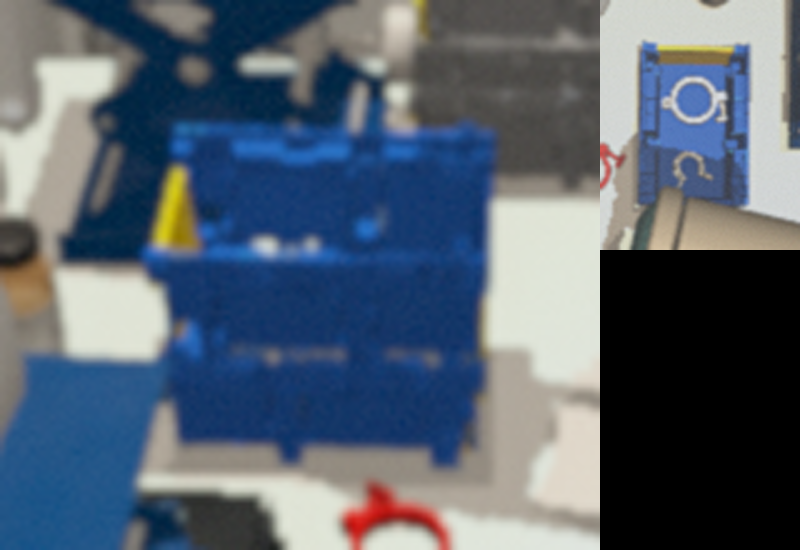

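The totes are stacked and level, with only a thin gap left at the rim, yellow ends opposite, and clamp and clip inside. I'll check the drop at several points and that tote_low hasn't moved.

```bash
python3 -c "
from h import *
im=load('side');g=lambda n:cv2.cvtColor(cv2.imread('pics/%s.png'%n),cv2.COLOR_BGR2GRAY)
def mt(A,B,c,ex=(0,0)):
    c=np.round(c).astype(int);e=np.round(ex).astype(int);T=A[c[1]-7:c[1]+8,c[0]-10:c[0]+11];q=c+e;S=B[q[1]-13:q[1]+14,q[0]-18:q[0]+19]
    r=cv2.matchTemplate(cv2.resize(S,None,fx=8,fy=8,interpolation=2),cv2.resize(T,None,fx=8,fy=8,interpolation=2),5);_,m,_,l=cv2.minMaxLoc(r);return np.array(l)/8-[8,6]+e,round(m,3)
u=np.array([np.cos(-.0248),np.sin(-.0248),0]);v=np.array([.0248,1,0]);o=np.array([.5606,-.0368,.07])
for x,y,z in [(-75,57,70),(75,57,70),(-50,57,60),(50,57,60),(-80,-50,74),(80,-50,74)]:
    P=o+x/1e3*u+y/1e3*v+[0,0,z/1e3];Q=P+.0182*u-[0,0,.004];p,q,h=proj(im,P)[0],proj(im,Q)[0],proj(im,P+.0182*u)[0]
    print((x,y),'seated',(q-p).round(2),'unseated',(h-p).round(2),'obs',*mt(g('s7'),g('s10'),p,q-p))
for P in ([.52,.02,.01],[.62,.015,.01],[.575,.018,.035]):
    print('low',mt(g('side1'),g('s10'),proj(im,P)[0]))
w=load('wrist');b,y=masks(w);E=[]
s=manip.get_state();print(proj(w,[.4938,-.035,.123]))
c0,r0=proj(w,[.4938,-.035,.123])[0].round().astype(int)
for c in range(c0-50,c0+50,2):
    r=np.flatnonzero(b[:r0+25,c]);E.append((c,r[-1]+.5))
f=fit(plane(w,E,.123)[:,:2][:,::-1]);print('edge x',np.polyval(f[0],-.035)-.0008,'expect seated .4938',f)
"
```

```text
(-75, 57) seated [-7.59  1.17] unseated [-7.57 -0.15] obs [-6.    1.25] 0.995
(75, 57) seated [-7.29  1.17] unseated [-7.43 -0.15] obs [-5.125  0.375] 0.952
(-50, 57) seated [-7.49  1.15] unseated [-7.5  -0.16] obs [-15.      1.125] 0.851
(50, 57) seated [-7.29  1.15] unseated [-7.41 -0.15] obs [-4.875  1.125] 0.966
(-80, -50) seated [-7.02  1.17] unseated [-6.99 -0.12] obs [-5.875  0.5  ] 0.789
(80, -50) seated [-6.74  1.17] unseated [-6.87 -0.11] obs [-5.25   1.125] 0.954
low (array([0.375, 0.125]), 0.956)
low (array([-0.25,  0.25]), 0.981)
low (array([-0.125,  0.   ]), 0.994)
[[317.78107516 128.85507776]]
edge x 0.49082626596489076 expect seated .4938 (array([0.02650984, 0.49255411]), np.int64(50), np.float64(1.3104137491671528e-05))
```

```bash
python3 -c "
from h import *
im=load('side');g=lambda n:cv2.cvtColor(cv2.imread('pics/%s.png'%n),cv2.COLOR_BGR2GRAY)
A,B=g('s7'),g('s10')
u=np.array([np.cos(-.0248),np.sin(-.0248),0]);v=np.array([.0248,1,0]);o=np.array([.5606,-.0368,.07])
for x,y,z in [(85,10,55),(82,30,57),(78,50,66),(70,50,70),(60,50,70),(20,50,70),(-30,50,72),(-70,50,72),(-75,-45,72),(-50,-45,70),(40,-45,70),(60,-45,70)]:
    P=o+x/1e3*u+y/1e3*v+[0,0,z/1e3];c=proj(im,P)[0].round().astype(int);e=np.array([-6,1]);hx,hy=11,6
    T=A[c[1]-hy:c[1]+hy+1,c[0]-hx:c[0]+hx+1];q=c+e;S=B[q[1]-hy-4:q[1]+hy+5,q[0]-hx-4:q[0]+hx+5]
    r=cv2.matchTemplate(cv2.resize(S,None,fx=8,fy=8,interpolation=2),cv2.resize(T,None,fx=8,fy=8,interpolation=2),5);_,m,_,l=cv2.minMaxLoc(r);print((x,y,z),np.array(l)/8-4+e,round(m,3))
"
```

```text
(85, 10, 55) [-5.5    0.625] 0.973
(82, 30, 57) [-5.625  0.25 ] 0.971
(78, 50, 66) [-5.5   0.25] 0.97
(70, 50, 70) [-5.625  0.375] 0.963
(60, 50, 70) [-5.5    0.875] 0.956
(20, 50, 70) [-5.625  1.125] 0.985
(-30, 50, 72) [-3.25  0.75] 0.864
(-70, 50, 72) [-6.125  1.125] 0.998
(-75, -45, 72) [-6.25   0.625] 0.831
(-50, -45, 70) [-2.75   0.625] 0.657
(40, -45, 70) [-5.375  1.125] 0.916
(60, -45, 70) [-5.25   1.125] 0.971
```

```bash
python3 -c "
from h import *
im=load('side');g=lambda n:cv2.cvtColor(cv2.imread('pics/%s.png'%n),cv2.COLOR_BGR2GRAY)
B=g('s10')
u=np.array([np.cos(-.0248),np.sin(-.0248),0]);v=np.array([.0248,1,0]);o=np.array([.573,-.0372,.07])
for n in ('s8','s9'):
  A=g(n)
  for x,y,z in [(85,-30,55),(85,10,55),(78,50,66),(70,55,65),(50,55,65),(20,55,65),(-30,55,65),(-65,55,65),(-75,-45,72),(0,-45,70),(40,-45,70),(75,-45,70)]:
    P=o+x/1e3*u+y/1e3*v+[0,0,z/1e3];c=proj(im,P)[0].round().astype(int);e=np.array([-1,0]);hx,hy=9,6
    T=A[c[1]-hy:c[1]+hy+1,c[0]-hx:c[0]+hx+1];q=c+e;S=B[q[1]-hy-4:q[1]+hy+5,q[0]-hx-4:q[0]+hx+5]
    r=cv2.matchTemplate(cv2.resize(S,None,fx=8,fy=8,interpolation=2),cv2.resize(T,None,fx=8,fy=8,interpolation=2),5);_,m,_,l=cv2.minMaxLoc(r);print(n,(x,y,z),np.array(l)/8-4+e,round(m,3))
a=[cv2.resize(cv2.imread('pics/%s.png'%n)[135:215,262:350],None,fx=4.5,fy=6,interpolation=2) for n in ('s8','s10')]
cv2.imwrite('pics/cmp.png',np.hstack(a)[:, :800])
"
```

```text
s8 (85, -30, 55) [-0.75  1.25] 0.996
s8 (85, 10, 55) [-0.75   0.875] 0.985
s8 (78, 50, 66) [-0.875  0.75 ] 0.976
s8 (70, 55, 65) [-0.875  0.875] 0.981
s8 (50, 55, 65) [-0.875  1.25 ] 0.982
s8 (20, 55, 65) [-0.875  1.375] 0.988
s8 (-30, 55, 65) [-0.375  1.25 ] 0.734
s8 (-65, 55, 65) [-0.75   1.375] 0.989
s8 (-75, -45, 72) [-3.5 -4. ] 0.354
s8 (0, -45, 70) [-0.25  1.25] 0.926
s8 (40, -45, 70) [-0.875  1.25 ] 0.877
s8 (75, -45, 70) [-0.625  1.125] 0.973
s9 (85, -30, 55) [ 0.5   -0.125] 0.994
s9 (85, 10, 55) [0.375 0.   ] 0.997
s9 (78, 50, 66) [0.5 0. ] 0.997
s9 (70, 55, 65) [ 0.375 -0.125] 0.995
s9 (50, 55, 65) [0.375 0.   ] 0.993
s9 (20, 55, 65) [0.375 0.125] 0.985
s9 (-30, 55, 65) [2.75 0.  ] 0.727
s9 (-65, 55, 65) [0.5 0. ] 0.996
s9 (-75, -45, 72) [-3. -4.] 0.37
s9 (0, -45, 70) [0.    0.125] 0.975
s9 (40, -45, 70) [ 0.25  -0.125] 0.969
s9 (75, -45, 70) [ 0.5   -0.125] 0.968
```

View pics/cmp.png

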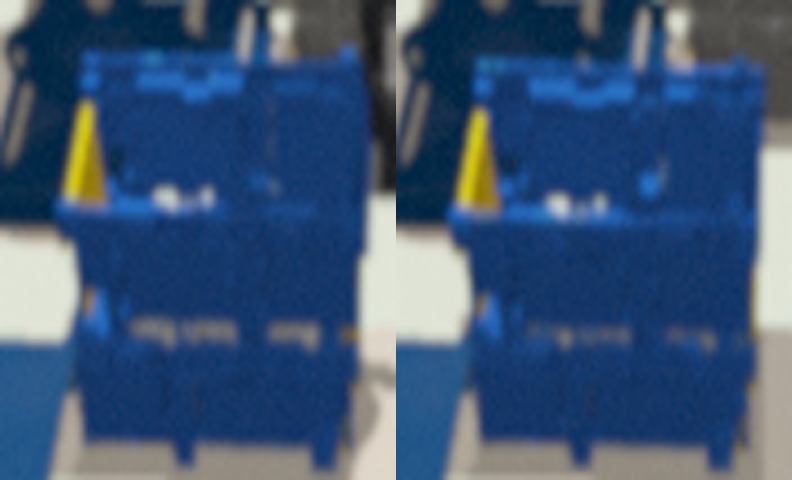

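Before and after the slide, the rim drops by the same ~1.3 px at both ends, except at one corner where the match is confused by background. The seam has closed evenly and tote_low has not moved, so the tote is seated. I'll hand it in.

```bash
python3 -c "
from rig import manip
print(manip.sign_off())"
```

```text
the job is handed in; nothing more can be done
None
```

I turned the tote with the clamp and clip end for end and slid it home on the vial tote. The images show it dropped about 4 mm and level, with the clamp and clip still inside and the lower tote unmoved, and I handed it in at about 24 s. I couldn't see each foot or the vials under the upper tote; one corner's drop reading was low, which I put down to background in the image.

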